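# Stamp a heel block in the spring marker

## Task

Draw the spring marker's striker back by its black handle until the sear catches it and let go. Then set the loose heel block flat, black face up, on the narrow steel anvil, centred and square, with its flat side facing the striker and its rounded back at the V-shaped backstop, and let go of it. Finally press the red trip button so that the striker shoots forward and stamps the heel, leave the heel there, held by the die, and do not disturb the block, spool and jar standing around.

Things in the scene. Friction and masses are not known exactly. Their poses are not given: they have to be found in the camera images.
- marker: Fixed spring marking stamp on a blue base 204 x 90 x 12 mm, yaw up to 0.2 rad. Origin on the bench under the anvil's middle; x level from striker to backstop (away from the robot), y left, z up. Here, in mm: base x -152 to 52, y -32 to 58; striker along x at y 0, z 83, in a bearing block x -150 to -110, 36 wide, top z 99; V-shaped dark backstop x 25 to 51, y -26 to 26, top z 96.
- anvil (a point): Centre of the top of the narrow steel anvil: 30 mm wide (y), 46 mm long (x -25 to 21), 70 mm above the bench; the marker's axes. A heel fully home in the V of the backstop (deepest at x = +33, pads sloped to fit the heel's back) has its origin here, within 2 mm, and overhangs the anvil 15 mm on either side.
- pull_handle (a point): Middle of the grip of the striker's upright black pull handle, 16 mm diameter, 50 mm tall, its top 20 mm above this point; 145 mm above the bench. Moves with the striker; at rest at x -50, y 0 mm in the marker's frame.
- striker (a joint): How far the striker is drawn along the marker's -x (m). 0: rest, brass die stands over the anvil (face at x -13 mm). The sear catches it at 0.040: draw to about 0.046 and let go; stop at 0.050. Pull: 2 N at rest, about 12 N at the sear. Caught, the die is 20 mm clear of a heel that is home; fired on it, it stays at about 0.020, pressing with 5 N; fired on nothing it returns to 0.
- sear (a joint): How far the red trip button is down (m). 0: up, sear ready; 0.011: fully down. It also dips by itself as the striker is drawn past it. A caught striker is let go 4 to 9 mm down. Takes 1.5 N at first, about 4 N at most; springs back up.
- trip_button (a point): Centre of the top of the red round trip button, 26 mm diameter, 105 mm above the bench when up, at x -100, y +42 mm in the marker's frame. Press straight down.
- heel: Loose heel block, brown layers with black top, 62 (x) x 66 (y) x 24 mm high, 0.05 kg, lying black face up. Origin: centre of underside, z up. Flat side (breast, 55 mm wide) at y +33; rounded, bluntly pointed back at y -33. Sides from y -7 to +32 nearly parallel, 62 mm apart at y -7, 57 at +32: grip there across x, at y +10. On the anvil its +y points along the marker's -x.
- breast (a point): Middle of the heel's flat side: 33 mm along the heel's +y from its origin, 12 mm above its underside.
- ivory_block: Bystander: cream plastic cutting block 50 x 55 x 22 mm, origin at the centre of its underside. Leave alone.
- thread_spool: Bystander: upright wooden spool of black thread, 44 mm diameter, 60 mm tall, origin at the centre of its underside. Leave alone.
- cement_jar: Bystander: jar of orange-brown cement with a grey cap, 64 mm diameter, 99 mm tall, origin at the centre of its underside. Leave alone.

How it is judged:
By the outcome, as a careful person would: the job done as asked, in the order asked, and still so for the second after the job is handed in, with the robot touching nothing.
It also fails if it takes over 51 s, if anything falls off the work surface, if the arm or the gripper's body presses on something with over 40 N, if the wrist force passes 120 N, or if a joint passes its speed limit or range.

## Robot

A 6-joint arm with a two-finger parallel gripper is mounted at the origin on a cart in front of the work surface, level with it; the furniture and walls round the work are solid. World frame = base frame: x ahead of the robot, y to its left, z up, the work surface at z = 0. Lengths are in m, angles in rad, forces in N, time in s.
With the tool pointing down it reaches from about 0.35 to 0.975 m from the base axis. Payload 4.9 kg.
Tool frame: the origin (TCP) lies midway between the tips of the shut fingers; the grasp point (between the pads) lies 19 mm behind it; z points along the fingers, y is the line along which they close (so a half turn about z gives the same grasp; the last joint's range is limited). The gripper opens to 85 mm and grips with 20 to 120 N. Pads are 22 mm wide; open, the fingers measure 114 mm over their backs; the gripper's body (76 mm by 85 mm) begins 54 mm behind the grasp point. The pads swing forward as they close: fully open they stand 13 mm farther back than shut.
Start: joints at [-1.285, 0.053, 1.613, -0, 1.476, -0.119], TCP at [0.246, -0.574, 0.193] pointing down, gripper open.
Joint ranges: [-3.01, 3.01], [-1.01, 2.22], [0.06, 2.58], [-1.02, 4.17], [0.09, 2.62], [-3.14, 3.14]. Speed limits (rad/s): [2.57, 2.57, 3.14, 3.14, 3.14, 3.14].

## Interface

Orientations are given as a rotation vector (axis times angle).
In Python, from station import telemetry, optics, ctrl gives the robot as it stands.
- The arm moves only by the shell command python3 -m pendant 'ROWS' [FORCE]. ROWS is JSON, one flat list of numbers, 7 for each row, row after row: the turn, a rotation vector about the tool's x, y, z as a fraction of full scale, then the shift along the tool's x, y, z as a fraction of full scale, then the opening, from 0 (shut) to 1 (fully open). In form: [ax, ay, az, tx, ty, tz, fingers, ax, ay, az, tx, ty, tz, fingers, ...]. A call has 1 to 12 rows; each row is the pose to reach, as a shift and turn from the pose commanded when the call began, along the tool's axes at that moment; what a row does not reach only later rows make up. Full scale, the value 1, is 300 mm for a shift and 30 degrees for a turn. A row lasts 1/8 s, in which the tool goes at most 62.5 mm and 10.7 degrees, less where a joint would pass 70% of its speed; a pose out of reach is approached as far as the arm can. A call with a number of a shift or a turn outside -1 to 1 is refused whole. A call with a gripper value outside its range is refused whole. The fingers move at their own pace and stop on an object; FORCE is the grip in N (left out, the last holds). Time passes only in rows, so rows that repeat a pose let the fingers close. It gives the time, the measured TCP pose, the force, the opening and the grip force at its end, in the units of the state.
- telemetry.get_obs(): the state, without advancing time (a new reading comes with each control period).
- optics.get_image(name): name is "side" or "top"; returns a dict with "image" (480x640x3 uint8, red, green, blue), "depth" (480x640 float32, m along the optical axis (not along the pixel's ray), 0 where there is no reading), "fx", "fy", "cx", "cy" (pixels), "dist_coeffs" ([k1, k2, p1, p2, k3] as OpenCV has them; the pictures are not rectified), "rvec" (rotation vector, rad) and "tvec" (3), from world to camera coordinates, as OpenCV has them. Camera axes: x right, y down, z forward; pixel columns grow to the right and rows downward; lengths in m; the calibration is good to about 2 mm. A picture is of the moment at which its call begins.
- ctrl.finish_job(): hands the job in; it is judged then, once.
The state is a dict: "t": time; "q": joint angles; "dq": joint speeds; "effort": joint torques, N m; "tool_pos": TCP position; "tool_rot": TCP orientation; "contact_force": force on the tool from outside, world axes, zero at the start; "wrist_torque": the same for the moment, N m; "opening": finger opening in m; "grip_force": force on a finger pad.
Only numpy, scipy, OpenCV 4.12 (cv2) and the standard library are available. Lean on these libraries where they do the work, as an engineer would, in place of code of your own. Each camera call takes 0.05 s, during which the arm holds its last target. There are 200 camera calls.

## Working session

There is one attempt and no reset: what is moved stays moved. The work goes in short steps, Python scripts to look and compute and a shell command to move; the robot and the scene stay as the last step left them, time stands still between calls to the robot, and variables do not carry over. Pictures are saved under pics/ and viewed, at most 10 in all, crops included, and the job is handed in when it is done.

```bash
mkdir -p pics; ls; python3 - <<'E'
from station import telemetry, optics
import cv2,numpy as np,pickle
d={n:optics.get_image(n) for n in("top","side")}
pickle.dump(d,open("a.pkl","wb"))
for n in d:
    cv2.imwrite(f"pics/{n}0.png",d[n]["image"][...,::-1])
    R=cv2.Rodrigues(np.array(d[n]["rvec"]))[0];print(n,-R.T@np.array(d[n]["tvec"]).ravel(),R[2],d[n]["fx"])
print(telemetry.get_obs())
E
```

```text
pics
top [0.33777529 0.07599191 1.49179504] [ 0.11229735  0.00619899 -0.99365531] 568.3814464138608
side [0.43604406 1.17382105 1.06750172] [ 0.04140943 -0.7407995  -0.67044863] 596.0274262823733
{'t': 0.1, 'q': array([-1.28498857e+00,  5.33078211e-02,  1.61416818e+00, -2.68656233e-05,
        1.47602718e+00, -1.18972057e-01]), 'dq': array([-8.00572389e-04, -4.50938292e-04, -3.44209180e-03, -7.99019172e-04,
        6.66032381e-05, -6.65448102e-04]), 'effort': array([ 3.62870624e-04, -3.94907355e+01, -3.71362710e+01, -1.45904269e-04,
        3.98869146e-03, -7.79135604e-06]), 'tool_pos': array([ 0.2459591 , -0.57386103,  0.19146865]), 'tool_rot': array([-3.07560587e+00, -6.31116466e-01,  2.91735879e-04]), 'contact_force': array([ 0.01562866, -1.20800803, -0.07061064]), 'wrist_torque': array([-0.04143964,  0.05958721,  0.04678978]), 'grip_force': 0.0, 'opening': 0.0856035264302414}
```

View pics/top0.png

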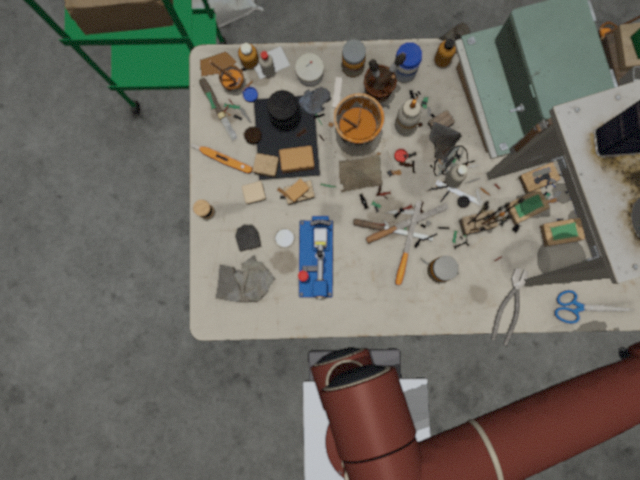

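View pics/side0.png

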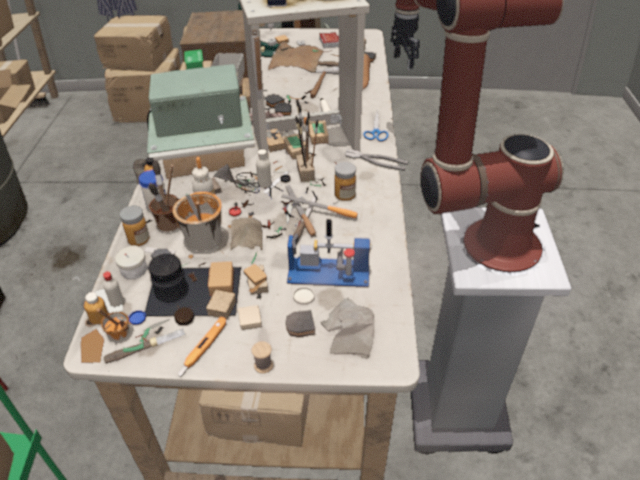

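The top view shows the marker at about (317,258), with the red button at (304,276). The heel is dark at (248,237), the ivory block at (254,192), the spool at (203,209) and the jar at (444,268). In the side view the marker is at (329,262), the heel at (300,323) and the black handle at (329,230).

```bash
cat > h.py <<'E'
import cv2,numpy as np
def ray(d,uv):
    K=np.array([[d["fx"],0,d["cx"]],[0,d["fy"],d["cy"]],[0,0,1]])
    p=cv2.undistortPoints(np.array(uv,float).reshape(-1,1,2),K,np.array(d["dist_coeffs"],float)).reshape(-1,2)
    R=cv2.Rodrigues(np.array(d["rvec"],float))[0]
    return -R.T@np.array(d["tvec"],float).ravel(), np.c_[p,np.ones(len(p))]@R
def plane(d,uv,z):
    c,r=ray(d,uv); return c+r*((z-c[2])/r[:,2])[:,None]
def depthpts(d,m):
    v,u=np.nonzero(m&(d["depth"]>0)); c,r=ray(d,np.c_[u,v]); return c+r*d["depth"][v,u][:,None]
def tri(d1,u1,d2,u2):
    c1,r1=ray(d1,u1);c2,r2=ray(d2,u2);s=np.linalg.lstsq(np.c_[r1[0],-r2[0]],c2-c1,rcond=None)[0]
    a,b=c1+s[0]*r1[0],c2+s[1]*r2[0];return (a+b)/2,np.linalg.norm(a-b)
def red(d,box):
    h=cv2.cvtColor(d["image"],cv2.COLOR_RGB2HSV).astype(int);m=((h[...,0]<8)|(h[...,0]>172))&(h[...,1]>150)&(h[...,2]>90)
    x0,y0,x1,y1=box;k=np.zeros_like(m);k[y0:y1,x0:x1]=1;return m&k
E
python3 - <<'E'
import pickle
from h import *
d=pickle.load(open("a.pkl","rb"));t,s=d["top"],d["side"]
h=cv2.cvtColor(t["image"],cv2.COLOR_RGB2HSV).astype(int)
k=np.zeros((480,640),bool);k[205:310,285:350]=1
m=(h[...,0]>100)&(h[...,0]<125)&(h[...,1]>140)&k
P=depthpts(t,m);print(np.percentile(P[:,2],[5,25,50,75,95]))
B=P[(P[:,2]<.03)];print("base rect",len(B),cv2.minAreaRect(plane(t,np.argwhere(m)[:,::-1],.012)[:,:2].astype(np.float32)),cv2.minAreaRect(B[:,:2].astype(np.float32)))
r=red(t,(290,262,320,290));u=np.argwhere(r)[:,::-1].mean(0);print("btn",u,r.sum(),plane(t,[u],.105))
g=t["image"].max(2)
k=np.zeros((480,640),bool);k[215:258,228:268]=1
m=(g<85)&k;print(m.sum())
c=max(cv2.findContours(m.astype(np.uint8),0,2)[0],key=cv2.contourArea)
Q=plane(t,c.reshape(-1,2),.024);print("heel",cv2.minAreaRect(Q[:,:2].astype(np.float32)));print(np.round(Q[:,:2]*1e3).astype(int).tolist())
a=cv2.resize(t["image"][200:310,225:345],None,fx=5,fy=5,interpolation=2)
b=cv2.resize(s["image"][215:345,270:390],None,fx=4,fy=4,interpolation=2)
cv2.imwrite("pics/ct.png",a[...,::-1]);cv2.imwrite("pics/cs.png",b[...,::-1])
E
```

```text
[0.00691015 0.0100862  0.01294255 0.01836065 0.09939091]
base rect 1224 ((0.4687210023403168, 0.11704961210489273), (0.08145978301763535, 0.20708437263965607), 88.45048522949219) ((0.46360841393470764, 0.11726708710193634), (0.08167930692434311, 0.19196829199790955), 88.47025299072266)
btn [302.79411765 275.73529412] 68 [[0.41346839 0.14639244 0.105     ]]
465
heel ((0.523725688457489, 0.29312217235565186), (0.06316959857940674, 0.05668242648243904), 12.59819507598877)
[[554, 301], [552, 304], [552, 306], [547, 311], [547, 314], [544, 317], [542, 317], [539, 319], [534, 319], [531, 322], [523, 322], [521, 320], [513, 320], [510, 317], [505, 317], [502, 314], [497, 315], [494, 312], [492, 312], [489, 309], [492, 307], [491, 299], [494, 296], [494, 283], [496, 281], [496, 273], [498, 270], [498, 265], [501, 263], [514, 262], [517, 265], [527, 265], [530, 267], [535, 267], [538, 270], [540, 270], [551, 280], [552, 296], [554, 298]]
```

View pics/ct.png

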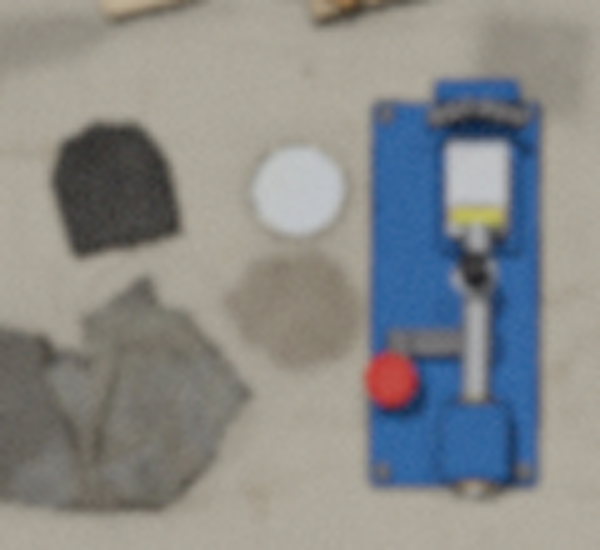

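View pics/cs.png

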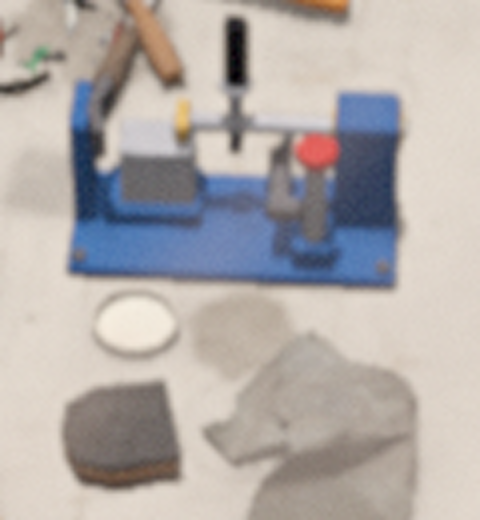

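The top crop shows the heel with its flat side facing the robot, running from (75,255) to (180,230). The anvil top is at (445-512, 142-232), the button at (392,380) and the handle at about (470,262). In the side crop the handle runs from (236,18) to (236,85) and the button is at (318,150).

```bash
python3 - <<'E'
import pickle
from h import *
d=pickle.load(open("a.pkl","rb"));t,s=d["top"],d["side"]
ct=lambda p:(np.array(p,float)+.5)/5-.5+[225,200]
cs=lambda p:(np.array(p,float)+.5)/4-.5+[270,215]
np.set_printoptions(precision=4,suppress=True)
print("base",plane(t,ct([[373,102],[540,102],[370,487],[538,485]]),.012))
print("base side near edge(+y)",plane(s,cs([[68,273],[395,287]]),.012))
print("anvil",plane(t,ct([[445,142],[512,142]]),.07), plane(s,cs([[122,152],[200,155]]),.07),plane(s,cs([[122,120]]),.07))
print("bearing",plane(t,ct([[443,405],[512,405],[440,482],[508,482]]),.099))
print("bearing side",plane(s,cs([[338,95],[397,95],[340,130],[400,130]]),.099))
r=red(t,(290,262,320,290));u=np.argwhere(r)[:,::-1].mean(0)
r=red(s,(335,240,365,265));v=np.argwhere(r)[:,::-1].mean(0)
print("btn",tri(t,[u],s,[v]),plane(t,[u],.105),plane(s,[v],.105))
print("btn top lin", plane(t,ct([[392,380]]),.105),plane(s,cs([[318,150]]),.105))
print("handle top",plane(t,ct([[470,258]]),.165),plane(s,cs([[236,19]]),.165),tri(t,ct([[470,258]]),s,cs([[236,19]])))
# depth checks
for n,dd in d.items():
    h=cv2.cvtColor(dd["image"],cv2.COLOR_RGB2HSV).astype(int);m=(h[...,0]>100)&(h[...,0]<125)&(h[...,1]>140)
    P=depthpts(dd,m);P=P[(abs(P[:,0]-.47)<.15)&(abs(P[:,1]-.11)<.08)]
    for a,b in((.005,.03),(.085,.11)):
        Q=P[(P[:,2]>a)&(P[:,2]<b)];print(n,a,len(Q),Q.min(0),Q.max(0),Q.mean(0))
k=np.zeros((480,640),bool);k[285:345,280:325]=1
m=(s["image"].max(2)<100)&k
P=depthpts(s,m);P=P[P[:,2]>.012];print("heel side depth",len(P),np.percentile(P,[2,50,98],axis=0))
E
```

```text
base [[0.5654 0.1574 0.012 ]
 [0.563  0.0695 0.012 ]
 [0.3638 0.1631 0.012 ]
 [0.3625 0.0761 0.012 ]]
base side near edge(+y) [[0.5652 0.1692 0.012 ]
 [0.3656 0.1762 0.012 ]]
anvil [[0.5351 0.1183 0.07  ]
 [0.5342 0.0845 0.07  ]] [[0.5329 0.122  0.07  ]
 [0.4853 0.1235 0.07  ]] [[0.5346 0.0932 0.07  ]]
bearing [[0.4012 0.1215 0.099 ]
 [0.4003 0.0877 0.099 ]
 [0.3638 0.1238 0.099 ]
 [0.3629 0.0907 0.099 ]]
bearing side [[0.4021 0.0994 0.099 ]
 [0.3663 0.0986 0.099 ]
 [0.4011 0.1305 0.099 ]
 [0.3653 0.1297 0.099 ]]
btn (array([0.4135, 0.1467, 0.0984]), np.float64(0.0005972488167675662)) [[0.4135 0.1464 0.105 ]] [[0.4134 0.1538 0.105 ]]
btn top lin [[0.4138 0.1459 0.105 ]] [[0.4144 0.1546 0.105 ]]
handle top [[0.4667 0.1051 0.165 ]] [[0.4636 0.1074 0.165 ]] (array([0.4652, 0.1052, 0.1633]), np.float64(0.0032127102789873286))
top 0.005 1204 [0.368  0.0741 0.005 ] [0.5602 0.1594 0.0299] [0.4671 0.1209 0.0126]
top 0.085 248 [0.363  0.0767 0.0851] [0.5599 0.1228 0.1051] [0.4081 0.1047 0.0978]
side 0.005 211 [0.3826 0.0806 0.0058] [0.5625 0.1648 0.0299] [0.5409 0.1288 0.0153]
side 0.085 27 [0.5536 0.0946 0.0871] [0.5599 0.132  0.0998] [0.5574 0.1173 0.0948]
heel side depth 30 [[0.4964 0.3194 0.0183]
 [0.5159 0.3271 0.0231]
 [0.5322 0.3324 0.0273]]
```

```bash
cat >> h.py <<'E'
from scipy.spatial.transform import Rotation as Ro
M0=np.array([.513,.1019]);YAW=-.031
def mk(x,y):
    c,s=np.cos(YAW),np.sin(YAW);return M0+[c*x-s*y,s*x+c*y]
def goal(x,y,z,ang):
    "fractions (turn, shift) from the pose now to TCP x,y,z pointing down, closing line at ang deg"
    from station import telemetry
    o=telemetry.get_obs();R=Ro.from_rotvec(o["tool_rot"]);a=np.radians(ang)
    Y=np.array([np.cos(a),np.sin(a),0]);Z=np.array([0,0,-1.]);G=Ro.from_matrix(np.c_[np.cross(Y,Z),Y,Z])
    t=(R.inv()*G).as_rotvec()/np.radians(30);s=R.inv().apply(np.array([x,y,z])-o["tool_pos"])/.3
    print("t",round(o["t"],2),"pos",np.round(o["tool_pos"],4),"F",np.round(o["contact_force"],1),"open",round(o["opening"],4),"| turn",np.round(t,3),"shift",np.round(s,4))
E
python3 -c "
from h import *
print(mk(-50,0),mk(-100,42))
goal(*mk(-50,0),.23,-1.8)"
```

```text
[-49.46297692   1.65165175] [-98.13716237  45.18122412]
t 0.1 pos [ 0.246  -0.5739  0.1915] F [ 0.  -1.2 -0.1] open 0.0856 | turn [-3.000e-03 -2.000e-03 -2.167e+00] shift [-1.493847e+02 -7.207340e+01 -2.140000e-02]
```

```bash
sed -i 's/c,s=np.cos(YAW),np.sin(YAW);return/x,y=x\/1e3,y\/1e3;c,s=np.cos(YAW),np.sin(YAW);return/' h.py
python3 -m pendant '[0,0,-0.3,0.2,-0.24,-0.13,1, 0,0,-0.6,0.4,-0.48,-0.13,1, 0,0,-0.9,0.6,-0.72,-0.13,1, 0,0,-1,0.75,-0.9,-0.13,1, 0,0,-1,0.75,-0.9,-0.13,1, 0,0,-1,0.75,-0.9,-0.13,1, 0,0,-1,0.75,-0.9,-0.13,1, 0,0,-1,0.75,-0.9,-0.13,1]' 40
python3 -c "
from h import *
goal(*mk(-50,0),.23,-1.8)"
```

```text
t: 1.1
tool_pos: [0.3465, -0.2378, 0.2313]
tool_rot: [-2.809, -1.407, 0.001]
contact_force: [0.4, -0.2, -0.2]
opening: 0.0849
grip_force: 0.0
t 1.1 pos [ 0.3465 -0.2378  0.2313] F [ 0.4 -0.2 -0.2] open 0.0849 | turn [-1.000e-03  1.000e-03 -1.166e+00] shift [ 1.1437 -0.3702  0.0041]
```

```bash

python3 -m pendant '[0,0,-0.3,0.2,-0.06,0,1, 0,0,-0.6,0.4,-0.12,0,1, 0,0,-0.9,0.6,-0.2,0,1, 0,0,-1,0.8,-0.26,0,1, 0,0,-1,1,-0.32,0,1, 0,0,-1,1,-0.32,0,1, 0,0,-1,1,-0.32,0,1, 0,0,-1,1,-0.32,0,1]'
python3 -c "
from h import *
goal(*mk(-50,0),.23,-1.8)"
```

```text
t: 2.1
tool_pos: [0.4495, 0.0583, 0.2314]
tool_rot: [-2.353, -2.082, 0.001]
contact_force: [-0.5, -0.6, -0.1]
opening: 0.085
grip_force: 0.0
t 2.1 pos [0.4495 0.0583 0.2314] F [-0.5 -0.6 -0.1] open 0.085 | turn [-0.001  0.001 -0.173] shift [0.1547 0.0264 0.0046]
```

```bash

python3 -m pendant '[0,0,-0.173,0.154,0.026,0,1, 0,0,-0.173,0.154,0.026,0,1, 0,0,-0.173,0.154,0.026,0,1, 0,0,-0.173,0.154,0.026,0.15,1, 0,0,-0.173,0.154,0.026,0.3,1, 0,0,-0.173,0.154,0.026,0.35,1, 0,0,-0.173,0.154,0.026,0.35,1, 0,0,-0.173,0.154,0.026,0.35,1]'
python3 - <<'E'
from h import *
from station import optics
goal(*mk(-50,0),.126,-1.8)
t=optics.get_image("top");s=optics.get_image("side")
a=cv2.resize(t["image"][190:310,225:345],None,fx=4,fy=4,interpolation=2);b=cv2.resize(s["image"][180:300,270:350],None,fx=4,fy=4,interpolation=2)
cv2.imwrite("pics/g1.png",np.hstack([a,b])[...,::-1])
E
```

```text
t: 3.1
tool_pos: [0.4643, 0.1048, 0.129]
tool_rot: [2.251, 2.187, 0.004]
contact_force: [-0.0, 0.4, 0.3]
opening: 0.0857
grip_force: 0.0
t 3.1 pos [0.4643 0.1048 0.129 ] F [-0.   0.4  0.3] open 0.0857 | turn [ 0.007 -0.001  0.005] shift [-0.0045 -0.0041  0.01  ]
```

View pics/g1.png

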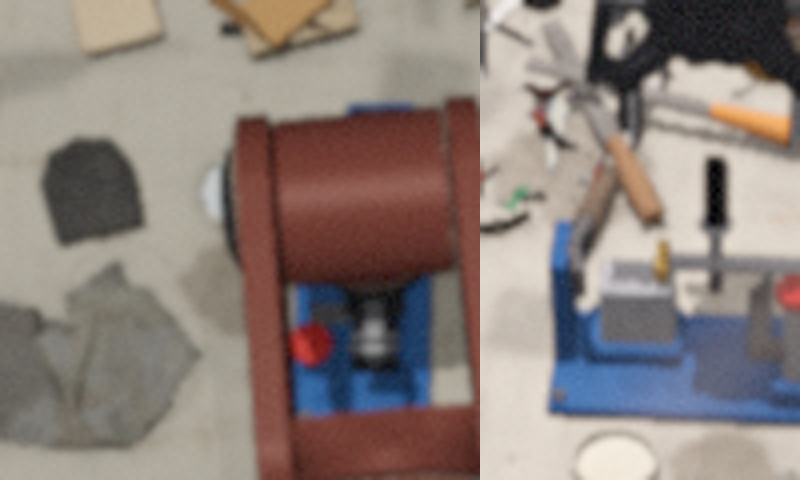

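The side crop shows the handle at (716,160-225), with a finger at about (630,110) that looks higher than expected. I'll check with the depth data.

```bash
python3 - <<'E'
from h import *
from station import optics
s=optics.get_image("side");np.set_printoptions(precision=3,suppress=True)
im=s["image"].max(2)
for box in((300,180,320,215),(325,215,334,240),(340,180,365,225)):
    k=np.zeros((480,640),bool);k[box[1]:box[3],box[0]:box[2]]=1
    P=depthpts(s,(im<70)&k);P=P[P[:,2]>.08];i=np.argsort(P[:,2])
    print(box,len(P),P[i[:6]],np.median(P,0),P[i[-2:]])
b=cv2.resize(s["image"][150:280,260:400],None,fx=5,fy=4.5,interpolation=2);cv2.imwrite("pics/g2.png",b[...,::-1])
E
```

```text
(300, 180, 320, 215) 285 [[0.516 0.11  0.192]
 [0.515 0.113 0.197]
 [0.518 0.114 0.198]
 [0.516 0.112 0.199]
 [0.518 0.113 0.2  ]
 [0.518 0.111 0.205]] [0.505 0.118 0.252] [[0.483 0.14  0.303]
 [0.485 0.14  0.303]]
(325, 215, 334, 240) 65 [[0.465 0.113 0.117]
 [0.467 0.113 0.118]
 [0.46  0.114 0.122]
 [0.465 0.114 0.122]
 [0.465 0.112 0.123]
 [0.46  0.112 0.123]] [0.465 0.114 0.143] [[0.463 0.114 0.166]
 [0.465 0.115 0.167]]
(340, 180, 365, 225) 330 [[0.414 0.115 0.195]
 [0.414 0.114 0.197]
 [0.412 0.116 0.198]
 [0.412 0.113 0.198]
 [0.412 0.114 0.203]
 [0.412 0.113 0.205]] [0.419 0.12  0.251] [[0.436 0.132 0.298]
 [0.438 0.137 0.301]]
```

View pics/g2.png

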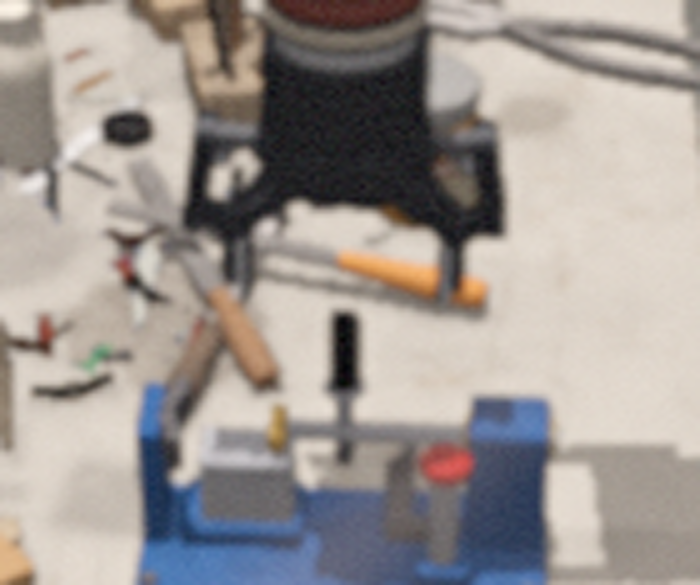

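```bash
python3 - <<'E'
from h import *
from station import optics
s=optics.get_image("side");np.set_printoptions(precision=3,suppress=True)
ev=lambda r,c:s["image"][r,c].tolist()
c=int(260+245/5);
for r in range(198,232,2):
    P=depthpts(s,np.pad(np.ones((1,1),bool),((r,479-r),(c,639-c))))
    pl=(lambda cc,rr:cc+rr*((.104-cc[1])/rr[:,1])[:,None])(*ray(s,[[c,r]]))[0]
    print(r,ev(r,c),P, "z at y=.104:",pl[[0,2]])
E
```

```text
198 [27, 28, 32] [[0.507 0.121 0.238]] z at y=.104: [0.508 0.225]
200 [37, 34, 35] [[0.508 0.116 0.229]] z at y=.104: [0.509 0.219]
202 [63, 62, 59] [[0.508 0.117 0.224]] z at y=.104: [0.509 0.214]
204 [85, 82, 84] [[0.508 0.114 0.216]] z at y=.104: [0.509 0.208]
206 [80, 77, 79] [[0.508 0.117 0.212]] z at y=.104: [0.509 0.202]
208 [80, 78, 78] [[0.508 0.117 0.206]] z at y=.104: [0.509 0.196]
210 [72, 72, 70] [[0.508 0.121 0.204]] z at y=.104: [0.509 0.19 ]
212 [80, 77, 79] [[0.508 0.12  0.197]] z at y=.104: [0.509 0.184]
214 [102, 98, 97] [[0.509 0.117 0.189]] z at y=.104: [0.51  0.178]
216 [140, 130, 123] [[ 0.524 -0.099  0.002]] z at y=.104: [0.51  0.172]
218 [171, 156, 144] [[ 0.523 -0.087  0.005]] z at y=.104: [0.51  0.166]
220 [185, 157, 134] [[ 0.522 -0.065  0.016]] z at y=.104: [0.51  0.159]
222 [190, 151, 118] [[ 0.521 -0.048  0.023]] z at y=.104: [0.51  0.153]
224 [192, 149, 113] [[ 0.52  -0.039  0.024]] z at y=.104: [0.51  0.147]
226 [192, 148, 114] [[ 0.52  -0.033  0.022]] z at y=.104: [0.51  0.141]
228 [183, 140, 107] [[ 0.519 -0.022  0.024]] z at y=.104: [0.511 0.134]
230 [169, 127, 98] [[ 0.52  -0.026  0.014]] z at y=.104: [0.511 0.128]
```

```bash
python3 -c "
from h import *
goal(*mk(-50,0),.126,-1.8)
from station import telemetry;print(telemetry.get_obs()['q'])"
python3 -m pendant '[0,0,0,0,0,0,0.3, 0,0,0,0,0,0,0.3,0,0,0,0,0,0,0.3, 0,0,0,0,0,0,0.3]' 20
python3 - <<'E'
from h import *
from station import optics
s=optics.get_image("side");goal(*mk(-50,0),.126,-1.8)
np.set_printoptions(precision=3,suppress=True)
k=np.zeros((480,640),bool);k[190:235,295:370]=1
P=depthpts(s,k);P=P[(P[:,2]>.11)&(P[:,1]>.08)];
for c in np.arange(.40,.54,.008):
    q=P[abs(P[:,0]-c)<.004]
    if len(q):print(round(c,3),len(q),q[:,2].min(),np.percentile(q[:,1],50))
b=cv2.resize(s["image"][150:280,260:400],None,fx=5,fy=4.5,interpolation=2);cv2.imwrite("pics/g3.png",b[...,::-1])
E
```

```text
t 3.3 pos [0.4637 0.1051 0.1282] F [-0.6  0.5 -1. ] open 0.0855 | turn [ 0.005 -0.     0.006] shift [-0.0054 -0.0022  0.0074]
[ 6.61173653e-02 -2.71771366e-01  2.02082862e+00 -1.77562561e-05
  1.38984535e+00  9.42643287e-02]
t: 3.8
tool_pos: [0.4627, 0.105, 0.1266]
tool_rot: [-2.252, -2.19, 0.0]
contact_force: [-0.0, 0.1, 0.4]
opening: 0.0257
grip_force: 0.0
t 3.85 pos [0.4627 0.105  0.1265] F [-0.9  0.1  0.4] open 0.0255 | turn [-0.    -0.     0.006] shift [-0.0051  0.0014  0.0017]
0.4 13 0.24849738199123672 0.12125320056224687
0.408 40 0.23256746783300042 0.12145405093260053
0.416 63 0.21145503094036588 0.11980147589551926
0.424 38 0.2089720516652286 0.1185386590571913
0.432 46 0.20138788244095107 0.11539260041564192
0.44 95 0.1707853597902852 0.11844926373929843
0.448 101 0.16769497022916047 0.12381879341155222
0.456 45 0.11939114360652292 0.11671808679078333
0.464 99 0.12400152765283856 0.11509280080956041
0.472 58 0.11734424335038085 0.11976228974528713
0.48 106 0.1690230522139613 0.11986638390767057
0.488 69 0.17524949273742385 0.1166260216506736
0.496 41 0.20730359969149526 0.11242652581259938
0.504 62 0.20909428690701548 0.1158678773623808
0.512 44 0.21489443947926 0.11793700139874042
0.52 26 0.23477012937465846 0.11846036410447713
0.528 5 0.25008004294113684 0.11598444768590155
```

View pics/g3.png

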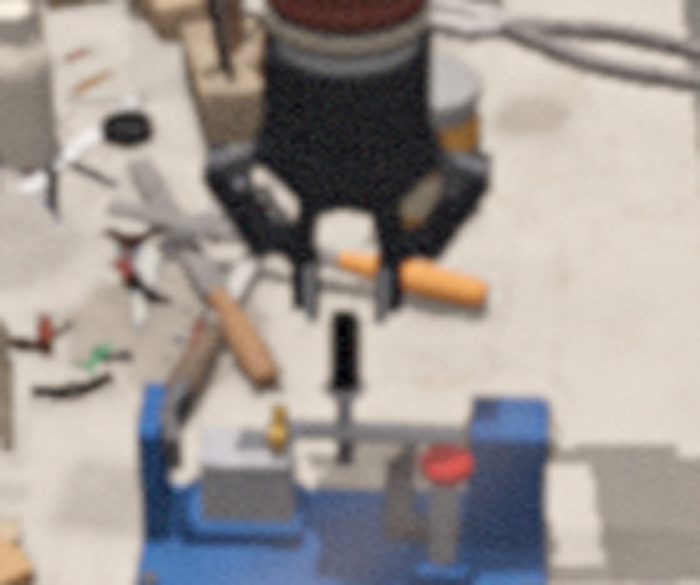

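The fingertips stand about 38 mm higher than the reported TCP: depth gives z ≈ 0.168 where the state says 0.127. In the picture they are at (305,310) and (382,310), just above the handle top at (345,315), so x and y agree. I'll open, go 37 mm lower and re-check.

```bash
cat >> h.py <<'E'
def tips(y=.105,x=.463,cam="side",dx=.07):
    from station import optics
    s=optics.get_image("side");c,r=ray(s,np.argwhere(np.ones((480,640)))[:,::-1])
    P=c+r*s["depth"].reshape(-1,1);P=P[(abs(P[:,1]-y)<.03)&(abs(P[:,0]-x)<dx)&(P[:,2]>.09)&(s["depth"].ravel()>0)[:][(abs(P[:,1]-y)<.03)&(abs(P[:,0]-x)<dx)&(P[:,2]>.09)]]
    print([(round(a,3),round(P[abs(P[:,0]-a)<.004][:,2].min(),3)) for a in np.arange(x-dx+.004,x+dx,.008) if (abs(P[:,0]-a)<.004).any()])
E
python3 -m pendant '[0,0,0,-0.005,0.001,0,1, 0,0,0,-0.005,0.001,0,1,0,0,0,-0.005,0.001,0,1, 0,0,0,-0.005,0.001,0.05,1, 0,0,0,-0.005,0.001,0.1,1, 0,0,0,-0.005,0.001,0.125,1, 0,0,0,-0.005,0.001,0.125,1, 0,0,0,-0.005,0.001,0.125,1]'
python3 - <<'E'
from h import *
goal(*mk(-50,0),.088,-1.8);tips()
E
```

```text
t: 4.85
tool_pos: [0.4633, 0.1035, 0.0894]
tool_rot: [2.252, 2.19, 0.001]
contact_force: [-0.4, 0.5, 0.1]
opening: 0.0856
grip_force: 0.0
t 4.85 pos [0.4633 0.1035 0.0894] F [-0.4  0.5  0.1] open 0.0856 | turn [ 0.001 -0.     0.006] shift [-0.0002 -0.0008  0.0046]Traceback (most recent call last):
  File "<stdin>", line 2, in <module>
  File "h.py", line 31, in tips
    P=c+r*s["depth"].reshape(-1,1);P=P[(abs(P[:,1]-y)<.03)&(abs(P[:,0]-x)<dx)&(P[:,2]>.09)&(s["depth"].ravel()>0)[:][(abs(P[:,1]-y)<.03)&(abs(P[:,0]-x)<dx)&(P[:,2]>.09)]]
                                       ~~~~~~~~~~~~~~~~~~~~~~~~~~~~~~~~~~~~~~~~~~~~~~~~~~~^~~~~~~~~~~~~~~~~~~~~~~~~~~~~~~~~~~~~~~~~~~~~~~~~~~~~~~~~~~~~~~~~~~~~~~~~~~~~~~
ValueError: operands could not be broadcast together with shapes (307200,) (2427,)
```

```bash
python3 - <<'E'
s=open("h.py").read().split("def tips")[0]+'''def tips(y=.105,x=.463,dx=.07,zmin=.09):
    from station import optics
    s=optics.get_image("side");P=depthpts(s,np.ones((480,640),bool))
    P=P[(abs(P[:,1]-y)<.03)&(abs(P[:,0]-x)<dx)&(P[:,2]>zmin)]
    print([(round(a,3),round(P[abs(P[:,0]-a)<.004][:,2].min(),3)) for a in np.arange(x-dx+.004,x+dx,.008) if (abs(P[:,0]-a)<.004).any()])
'''
open("h.py","w").write(s)
E
python3 -c "
from h import *
tips()"
python3 -m pendant '[0,0,0,0,0,0,0, 0,0,0,0,0,0,0, 0,0,0,0,0,0,0, 0,0,0,0,0,0,0, 0,0,0,0,0,0,0, 0,0,0,0,0,0,0]' 40
python3 -c "
from h import *
tips();goal(*mk(-96,0),.089,-1.8)"
```

```text
[(np.float64(0.397), np.float64(0.09)), (np.float64(0.405), np.float64(0.092)), (np.float64(0.413), np.float64(0.09)), (np.float64(0.421), np.float64(0.09)), (np.float64(0.429), np.float64(0.09)), (np.float64(0.437), np.float64(0.09)), (np.float64(0.445), np.float64(0.199)), (np.float64(0.453), np.float64(0.09)), (np.float64(0.461), np.float64(0.093)), (np.float64(0.469), np.float64(0.091)), (np.float64(0.477), np.float64(0.09)), (np.float64(0.485), np.float64(0.091)), (np.float64(0.493), np.float64(0.091)), (np.float64(0.501), np.float64(0.09)), (np.float64(0.509), np.float64(0.141)), (np.float64(0.517), np.float64(0.148)), (np.float64(0.525), np.float64(0.182))]
t: 5.7
tool_pos: [0.4634, 0.1035, 0.0893]
tool_rot: [2.252, 2.189, 0.001]
contact_force: [2.5, -1.1, -0.7]
opening: 0.015
grip_force: 39.3
[(np.float64(0.397), np.float64(0.091)), (np.float64(0.405), np.float64(0.091)), (np.float64(0.413), np.float64(0.09)), (np.float64(0.421), np.float64(0.091)), (np.float64(0.429), np.float64(0.09)), (np.float64(0.437), np.float64(0.09)), (np.float64(0.445), np.float64(0.09)), (np.float64(0.453), np.float64(0.09)), (np.float64(0.461), np.float64(0.095)), (np.float64(0.469), np.float64(0.092)), (np.float64(0.477), np.float64(0.09)), (np.float64(0.485), np.float64(0.09)), (np.float64(0.493), np.float64(0.091)), (np.float64(0.501), np.float64(0.09)), (np.float64(0.509), np.float64(0.183)), (np.float64(0.517), np.float64(0.194)), (np.float64(0.525), np.float64(0.207))]
t 5.75 pos [0.4634 0.1035 0.0893] F [ 2.5 -0.7 -0.8] open 0.0149 | turn [ 0.002 -0.     0.006] shift [ 0.0003 -0.1545  0.0008]
```

```bash

python3 -m pendant '[0,0,0,0,-0.03,0,0, 0,0,0,0,-0.06,0,0, 0,0,0,0,-0.09,0,0, 0,0,0,0,-0.12,0,0, 0,0,0,0,-0.14,0,0, 0,0,0,0,-0.153,0,0, 0,0,0,0,-0.153,0,0, 0,0,0,0,-0.153,0,0]' 60
python3 -c "
from h import *
goal(*mk(-96,0),.089,-1.8)"
```

```text
t: 6.75
tool_pos: [0.418, 0.1049, 0.0894]
tool_rot: [2.251, 2.188, 0.005]
contact_force: [8.3, 0.3, -2.4]
opening: 0.0144
grip_force: 59.5
t 6.75 pos [0.418  0.1049 0.0894] F [ 8.3  0.3 -2.4] open 0.0144 | turn [ 0.008 -0.001  0.006] shift [-0.0001 -0.0032  0.0012]
```

```bash

python3 -m pendant '[0,0,0,0,-0.005,0,0, 0,0,0,0,-0.005,0,0, 0,0,0,0,0.005,0,0, 0,0,0,0,0.015,0,0, 0,0,0,0,0.02,0,0, 0,0,0,0,0.02,0,0]'
python3 -m pendant '[0,0,0,0,0,0,1, 0,0,0,0,0,0,1, 0,0,0,0,0,0,1, 0,0,0,0,0,0,1, 0,0,0,0,0,-0.1,1, 0,0,0,0,0,-0.2,1, 0,0,0,0,0,-0.4,1, 0,0,0,0,0,-0.4,1, 0,0,0,0,0,-0.4,1]' 40
python3 - <<'E'
from h import *
from station import optics
s=optics.get_image("side")
h=s["image"];k=np.zeros((480,640),bool);k[212:242,320:365]=1
P=depthpts(s,(h.max(2)<70)&k);P=P[(P[:,2]>.11)&(P[:,2]<.17)];print(len(P),np.median(P,0))
r=red(s,(330,235,370,270));print(r.sum(),np.argwhere(r).mean(0))
# heel goal: grip at heel y +10
goal(.49,.25,.2,-77.4)
E
```

```text
t: 7.5
tool_pos: [0.424, 0.1047, 0.0894]
tool_rot: [2.251, 2.188, 0.004]
contact_force: [8.3, 0.7, -3.9]
opening: 0.0142
grip_force: 59.5
t: 8.62
tool_pos: [0.423, 0.1046, 0.2089]
tool_rot: [-2.253, -2.19, 0.0]
contact_force: [0.2, 0.0, -0.8]
opening: 0.0851
grip_force: 0.0
65 [0.42475472 0.11523857 0.14576254]
0 [nan nan]
t 8.68 pos [0.4224 0.1046 0.2078] F [-0.   0.2  0.1] open 0.0855 | turn [-0.003  0.003  2.526] shift [0.491  0.2116 0.0256]<stdin>:6: RuntimeWarning: Mean of empty slice.
  ret = um.true_divide(
```

The handle is now at x ≈ 0.425, 40 mm back, so the sear has caught it. Next I refine the heel's pose from the first picture.

```bash
python3 - <<'E'
import pickle
from h import *
from station import optics
for nm,t in(("old",pickle.load(open("a.pkl","rb"))["top"]),("new",optics.get_image("top"))):
    g=cv2.cvtColor(t["image"],cv2.COLOR_RGB2GRAY)[215:260,228:270]
    b=cv2.GaussianBlur(cv2.resize(g,None,fx=8,fy=8,interpolation=cv2.INTER_CUBIC),(0,0),4)
    c=max(cv2.findContours((b<105).astype(np.uint8),0,1)[0],key=cv2.contourArea).reshape(-1,2)
    if nm=="old": print("levels",np.percentile(g,[5,20,80]))
    Q=plane(t,(c+.5)/8-.5+[228,215],.024)[:,:2]*1e3
    q=Q.astype(np.float32);(cx,cy),sz,an=cv2.minAreaRect(q);print(nm,cx,cy,sz,an)
    o=np.array([cx,cy])
    for it in range(3):
        if it==0:a=np.radians(12.6+180)
        Y=np.array([np.cos(a),np.sin(a)]);X=np.array([Y[1],-Y[0]])
        L=(Q-o)@np.c_[X,Y]
        def ang(m):
            vx,vy,_,_=cv2.fitLine(L[m].astype(np.float32),2,0,.01,.01).ravel();return vx,vy
        mb=(L[:,1]>22)&(abs(L[:,0])<20)
        bx,by=ang(mb);br=np.arctan2(by*np.sign(bx),abs(bx))
        s=[]
        for sg in(1,-1):
            m=(L[:,0]*sg>20)&(L[:,1]>-5)&(L[:,1]<25);vx,vy=ang(m);s.append(np.arctan2(vx*np.sign(vy),abs(vy)))
        print("breast y",L[mb,1].mean(),"tilt",np.degrees(br),"sides",np.degrees(s),"x mid",[L[(L[:,0]*sg>20)&(abs(L[:,1]-10)<10),0].mean() for sg in(1,-1)],"ext",L.min(0),L.max(0))
        a+= (br-np.mean(s))/2
    print("angle",np.degrees(a)-180)
E
```

```text
levels [ 60.  68. 167.]
old 523.3086547851562 292.95880126953125 (67.38773345947266, 60.0572624206543) 13.829617500305176
breast y 32.61380836911338 tilt -2.4568315 sides [-3.3071067  1.3682553] x mid [np.float64(29.18811075550928), np.float64(-29.728271915673922)] ext [-30.09637307 -33.66935529] [30.17918444 33.64313593]
breast y 32.61260251724374 tilt -1.8351307 sides [-4.005978   0.7598902] x mid [np.float64(29.087621251591614), np.float64(-29.855279198986945)] ext [-30.20005342 -33.6470037 ] [30.26349177 33.62212534]
breast y 32.612737821163066 tilt -1.7290869 sides [-4.112017    0.65385145] x mid [np.float64(29.06913718138622), np.float64(-29.873856790934326)] ext [-30.21442295 -33.64335474] [30.27509799 33.61868232]
angle 11.750251683047082
new 523.36279296875 292.90350341796875 (66.9645767211914, 59.647926330566406) 14.3325834274292
breast y 32.434139510141456 tilt -2.4892223 sides [-2.9912174  1.6731682] x mid [np.float64(29.093827414734655), np.float64(-29.54125636452541)] ext [-30.0178529  -33.46920073] [30.00409444 33.44570113]
breast y 32.43149910472037 tilt -1.647587 sides [-3.8817444  0.9747748] x mid [np.float64(28.961119610668938), np.float64(-29.696773564793325)] ext [-30.12372284 -33.44996036] [30.10011302 33.41402983]
breast y 32.4297060070417 tilt -1.527448 sides [-3.978794   0.8777246] x mid [np.float64(28.94420891545142), np.float64(-29.709797704644757)] ext [-30.13450067 -33.44741927] [30.10984638 33.41017085]
angle 11.599393561653272
```

```bash

python3 -m pendant '[0,0,0.3,0.1,0.05,0,1, 0,0,0.6,0.3,0.15,0,1, 0,0,0.9,0.45,0.22,0,1, 0,0,1,0.62,0.28,0,1, 0,0,1,0.62,0.28,0,1, 0,0,1,0.62,0.28,0,1]' 40
python3 -m pendant '[0,0,0.3,0,0,0,1, 0,0,0.6,0,0,0,1, 0,0,0.9,0,0,0,1, 0,0,1,0,0,0,1, 0,0,1,0,0,0,1]'
python3 -c "
from h import *
goal(.5135,.2909,.05,-78.3)"
```

```text
t: 9.48
tool_pos: [0.5114, 0.2876, 0.2073]
tool_rot: [-2.742, -1.533, 0.005]
contact_force: [0.2, -0.4, -0.5]
opening: 0.0851
grip_force: 0.0
t: 10.1
tool_pos: [0.5119, 0.2868, 0.209]
tool_rot: [3.046, 0.769, -0.0]
contact_force: [0.7, 0.5, -0.2]
opening: 0.0856
grip_force: 0.0
t 10.1 pos [0.5119 0.2868 0.209 ] F [ 0.7  0.5 -0.2] open 0.0856 | turn [0.    0.    0.555] shift [ 0.0113 -0.0096  0.5299]
```

```bash

python3 -m pendant '[0,0,0.3,0.011,-0.01,0.1,1, 0,0,0.55,0.011,-0.01,0.3,1, 0,0,0.555,0.011,-0.01,0.5,1, 0,0,0.555,0.011,-0.01,0.65,1, 0,0,0.555,0.011,-0.01,0.69,1, 0,0,0.555,0.011,-0.01,0.69,1, 0,0,0.555,0.011,-0.01,0.69,1]'
python3 - <<'E'
from h import *
from station import optics
goal(.5135,.2909,-.035,-78.3)
s=optics.get_image("side");P=depthpts(s,np.ones((480,640),bool))
P=P[(abs(P[:,0]-.515)<.02)&(P[:,1]>.225)&(P[:,1]<.365)&(P[:,2]>.03)&(P[:,2]<.2)]
for y in np.arange(.23,.365,.008):
    q=P[abs(P[:,1]-y)<.004]
    if len(q):print(round(y,3),len(q),q[:,2].min().round(3),q[:,0].mean().round(3))
b=cv2.resize(s["image"][240:360,250:370],None,fx=5,fy=5,interpolation=2);cv2.imwrite("pics/g4.png",b[...,::-1])
E
```

```text
t: 10.98
tool_pos: [0.5159, 0.2931, 0.0051]
tool_rot: [-3.124, -0.321, -0.007]
contact_force: [0.0, -0.4, 0.7]
opening: 0.0855
grip_force: 0.0
t 10.97 pos [0.5159 0.2931 0.0051] F [ 0.  -0.4  0.7] open 0.0855 | turn [-0.002 -0.009  0.001] shift [-0.0101  0.0057  0.1335]
0.31 22 0.121 0.514
0.318 38 0.125 0.515
0.326 115 0.129 0.515
0.334 189 0.03 0.513
0.342 43 0.059 0.511
0.35 70 0.061 0.506
0.358 81 0.11 0.504
```

View pics/g4.png

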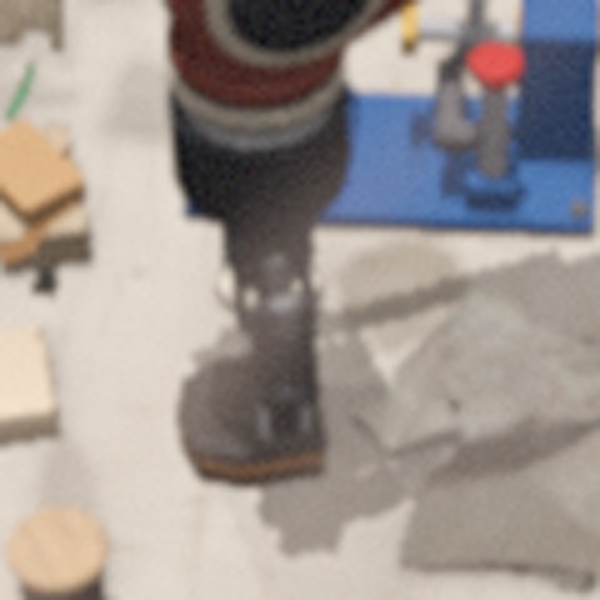

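Side crop: the near finger stands beside the heel, tip at (290,430). Depth puts the tip at z ≈ 0.059, so the tool offset is about 0.039 plus the 13 mm set-back. I'll go down and grip.

```bash

python3 -m pendant '[0,0,0,-0.01,0.006,0.05,1, 0,0,0,-0.01,0.006,0.1,1, 0,0,0,-0.01,0.006,0.13,1, 0,0,0,-0.01,0.006,0.153,1, 0,0,0,-0.01,0.006,0.153,1, 0,0,0,-0.01,0.006,0.153,1]'
python3 -m pendant '[0,0,0,0,0,0,0.5, 0,0,0,0,0,0,0.5, 0,0,0,0,0,0,0.5, 0,0,0,0,0,0,0.5, 0,0,0,0,0,0,0.5]' 30
python3 -c "
from h import *
goal(.5135,.2909,-.042,-78.3)"
```

```text
t: 11.78
tool_pos: [0.5116, 0.2902, -0.0435]
tool_rot: [-3.125, -0.321, -0.001]
contact_force: [-0.7, -0.4, -0.1]
opening: 0.0854
grip_force: 0.0
t: 12.4
tool_pos: [0.5119, 0.2903, -0.0428]
tool_rot: [-3.125, -0.321, -0.002]
contact_force: [-2.4, -1.6, 5.0]
opening: 0.0591
grip_force: 32.6
t 12.4 pos [ 0.5119  0.2903 -0.0428] F [-2.4 -1.6  5. ] open 0.0591 | turn [-0.    -0.002  0.001] shift [ 0.0057 -0.0009 -0.0028]
```

```bash

python3 -m pendant '[0,0,0,0,0,-0.1,0.5, 0,0,0,0,0,-0.3,0.5, 0,0,0,0,0,-0.5,0.5, 0,0,0,0,0,-0.6,0.5, 0,0,0,0,0,-0.6,0.5,0,0,0,0,0,-0.6,0.5]' 40
python3 -c "
from h import *
goal(*mk(-13.7,0),.137,-91.8)"
```

```text
t: 13.15
tool_pos: [0.51, 0.2895, 0.134]
tool_rot: [3.124, 0.321, -0.005]
contact_force: [0.0, -0.5, -2.1]
opening: 0.0586
grip_force: 43.1
t 13.15 pos [0.51   0.2895 0.134 ] F [ 0.  -0.5 -2.1] open 0.0586 | turn [0.002 0.006 0.451] shift [-0.1618  0.6036 -0.0092]
```

```bash

python3 -m pendant '[0,0,0.1,-0.02,0.08,0,0.5, 0,0,0.2,-0.06,0.2,0,0.5, 0,0,0.3,-0.1,0.36,0,0.5, 0,0,0.4,-0.13,0.5,0,0.5, 0,0,0.45,-0.155,0.58,0,0.5, 0,0,0.45,-0.162,0.603,0,0.5, 0,0,0.45,-0.162,0.603,0,0.5, 0,0,0.45,-0.162,0.603,0,0.5, 0,0,0.45,-0.162,0.603,0,0.5]'
python3 - <<'E'
from h import *
from station import optics
goal(*mk(-13.7,0),.047,-91.8)
for n in("side","top"):
    s=optics.get_image(n)
    cv2.imwrite(f"pics/g5{n}.png",cv2.resize(s["image"][180:300,270:390],None,fx=5,fy=5,interpolation=2)[...,::-1])
E
```

```text
t: 14.28
tool_pos: [0.5004, 0.1038, 0.1361]
tool_rot: [-3.141, 0.046, 0.0]
contact_force: [-0.4, 0.5, -0.9]
opening: 0.059
grip_force: 43.2
t 14.28 pos [0.5004 0.1038 0.1361] F [-0.4  0.5 -0.9] open 0.059 | turn [-0.     0.     0.004] shift [-0.0033  0.0051  0.2969]
```

View pics/g5side.png

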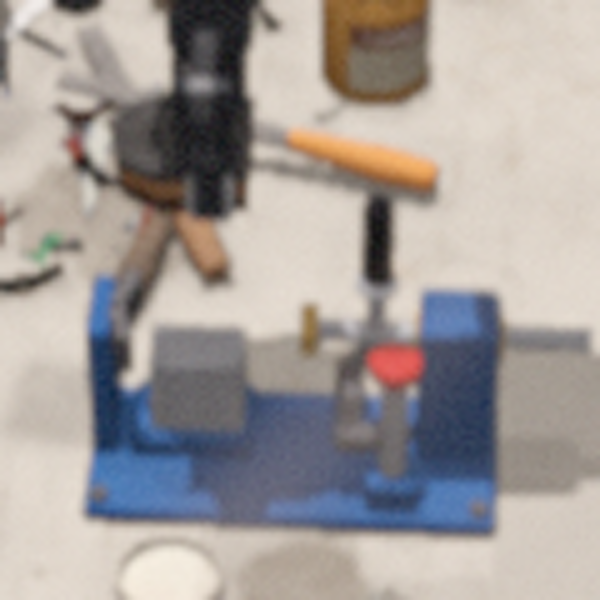

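The heel hangs level at (150,150) with its flat side toward the striker, and the die is clear at (310,330). I'll lower it 6 mm short of the V, then slide it home.

```bash

python3 -m pendant '[0,0,0.004,-0.023,0.005,0,0.5, 0,0,0.004,-0.023,0.005,0.08,0.5, 0,0,0.004,-0.023,0.005,0.18,0.5, 0,0,0.004,-0.023,0.005,0.26,0.5, 0,0,0.004,-0.023,0.005,0.31,0.5, 0,0,0.004,-0.023,0.005,0.335,0.5, 0,0,0.004,-0.023,0.005,0.345,0.5, 0,0,0.004,-0.023,0.005,0.345,0.5]'
python3 -c "
from h import *
goal(*mk(-19.7,0),.0272,-91.8)"
```

```text
t: 15.38
tool_pos: [0.494, 0.1017, 0.0333]
tool_rot: [-3.141, 0.052, -0.002]
contact_force: [0.2, -0.3, -1.1]
opening: 0.0584
grip_force: 43.2
t 15.38 pos [0.494  0.1017 0.0333] F [ 0.2 -0.3 -1.1] open 0.0584 | turn [-0.    -0.002 -0.003] shift [-0.0025 -0.0025  0.0205]
```

```bash

python3 -m pendant '[0,0,0,-0.002,-0.002,0.01,0.5, 0,0,0,-0.002,-0.002,0.018,0.5, 0,0,0,-0.002,-0.002,0.018,0.5]'
python3 -m pendant '[0,0,0,0,0,0.004,0.5, 0,0,0,0,0,0.004,0.5]'
python3 -c "
from h import *
goal(*mk(-11.7,0),.0272,-91.8)"
```

```text
t: 15.75
tool_pos: [0.4929, 0.1024, 0.0273]
tool_rot: [-3.141, 0.052, -0.0]
contact_force: [0.3, -0.0, -1.0]
opening: 0.0589
grip_force: 43.2
t: 16.0
tool_pos: [0.493, 0.1023, 0.0272]
tool_rot: [3.141, -0.052, -0.001]
contact_force: [-3.5, -1.1, 6.2]
opening: 0.0588
grip_force: 43.8
t 16.0 pos [0.493  0.1023 0.0272] F [-3.5 -1.1  6.2] open 0.0588 | turn [ 0.     0.001 -0.003] shift [ 0.0278 -0.0007  0.0001]
```

```bash

python3 -m pendant '[0,0,0,0.006,0,-0.002,0.5, 0,0,0,0.012,0,-0.002,0.5, 0,0,0,0.018,0,-0.002,0.5, 0,0,0,0.018,0,-0.002,0.5]'
python3 -m pendant '[0,0,0,0.004,0,0,0.5, 0,0,0,0.004,0,0,0.5]'
python3 -m pendant '[0,0,0,0.004,0,0,0.5, 0,0,0,0.004,0,0,0.5]'
python3 -c "
from h import *
goal(*mk(-11.7,0),.0272,-91.8)"
```

```text
t: 16.5
tool_pos: [0.4973, 0.1023, 0.0272]
tool_rot: [-3.141, 0.052, 0.005]
contact_force: [-8.0, -0.2, 8.6]
opening: 0.0589
grip_force: 44.1
t: 16.75
tool_pos: [0.4972, 0.1023, 0.0272]
tool_rot: [3.141, -0.052, -0.01]
contact_force: [-13.4, -1.2, 14.0]
opening: 0.0584
grip_force: 44.5
t: 17.0
tool_pos: [0.4971, 0.1023, 0.0272]
tool_rot: [3.141, -0.052, -0.016]
contact_force: [-17.3, -1.1, 18.0]
opening: 0.0588
grip_force: 44.9
t 17.0 pos [0.4971 0.1023 0.0272] F [-17.3  -1.1  18. ] open 0.0588 | turn [ 0.001  0.019 -0.003] shift [ 0.0142 -0.0004 -0.0002]
```

```bash

python3 -m pendant '[0,0,0,-0.008,0,-0.003,0.5, 0,0,0,-0.008,0,-0.003,0.5]'
python3 - <<'E'
from h import *
from station import optics
goal(*mk(-11.7,0),.0272,-91.8)
s=optics.get_image("side");cv2.imwrite("pics/g6.png",cv2.resize(s["image"][205:275,280:380],None,fx=8,fy=8,interpolation=2)[...,::-1])
E
```

```text
t: 17.25
tool_pos: [0.4974, 0.1022, 0.0273]
tool_rot: [-3.141, 0.052, 0.003]
contact_force: [-5.0, 0.3, 3.1]
opening: 0.0585
grip_force: 43.6
t 17.25 pos [0.4974 0.1022 0.0273] F [-5.   0.3  3.1] open 0.0585 | turn [-0.     0.004 -0.003] shift [ 0.013  -0.0006  0.0002]
```

View pics/g6.png

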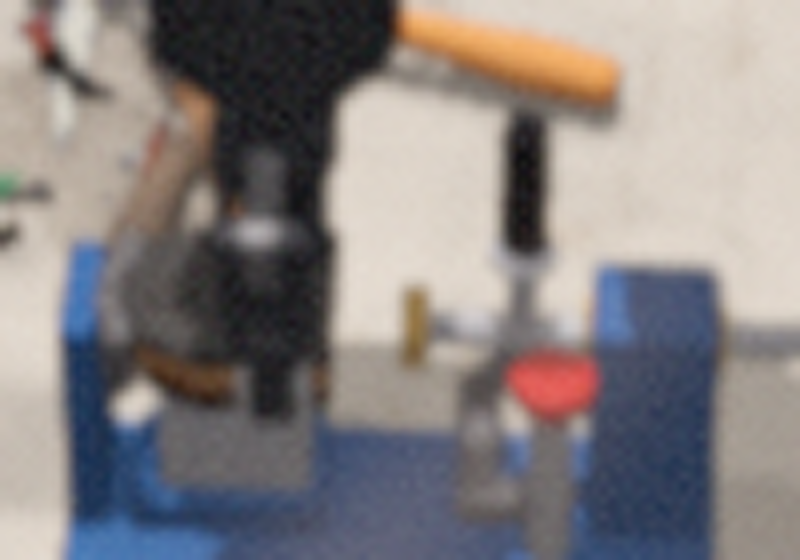

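The side crop shows the heel's rounded back against the V at about (125,310). The gap from the flat side (330) to the die (405) is about 21 mm, so the heel is home. I'll release it and rise.

```bash

python3 -m pendant '[0,0,0,-0.002,0,0,0.7, 0,0,0,-0.002,0,0,1, 0,0,0,-0.002,0,0,1, 0,0,0,-0.002,0,0,1, 0,0,0,-0.002,0,-0.05,1, 0,0,0,-0.002,0,-0.2,1, 0,0,0,-0.002,0,-0.4,1, 0,0,0,-0.002,0,-0.4,1]'
python3 - <<'E'
from h import *
from station import optics
goal(*mk(-100,42),.16,-91.8)
s=optics.get_image("side");P=depthpts(s,s["image"].max(2)<95)
H=P[(abs(P[:,0]-.513)<.05)&(abs(P[:,1]-.10)<.045)&(P[:,2]>.085)&(P[:,2]<.105)]
print("heel top",len(H),np.percentile(H,[2,50,98],axis=0).round(3))
E
```

```text
t: 18.3
tool_pos: [0.5023, 0.1025, 0.1557]
tool_rot: [-3.14, 0.052, -0.022]
contact_force: [0.1, 0.2, 0.5]
opening: 0.0855
grip_force: 0.0
t 18.3 pos [0.5023 0.1025 0.1557] F [0.1 0.2 0.5] open 0.0855 | turn [-0.002 -0.026 -0.003] shift [-0.2977 -0.1387 -0.0181]
heel top 404 [[0.484 0.08  0.086]
 [0.512 0.113 0.094]
 [0.548 0.135 0.099]]
```

```bash

python3 -m pendant '[0,0,-0.3,0,0,-0.05,0, 0,0,-0.6,0,-0.06,-0.1,0, 0,0,-0.9,-0.1,-0.12,-0.1,0, 0,0,-1,-0.2,-0.14,-0.1,0, 0,0,-1,-0.297,-0.15,-0.1,0, 0,0,-1,-0.297,-0.15,-0.1,0, 0,0,-1,-0.297,-0.15,-0.1,0]' 20
python3 -m pendant '[0,0,-0.3,0,0,0,0, 0,0,-0.6,0,0,0,0, 0,0,-0.9,0,0,0,0, 0,0,-1,0,0,0,0, 0,0,-1,0,0,0,0]'
python3 -m pendant '[0,0,-0.3,0,0,0,0, 0,0,-0.6,0,0,0,0, 0,0,-0.9,0,0,0,0, 0,0,-1,0,0,0,0, 0,0,-1,0,0,0,0]'
python3 -c "
from h import *
goal(*mk(-100,45),.1,-1.8)
import sys
from station import optics
s=optics.get_image('side');P=depthpts(s,s['image'].max(2)<90)
P=P[(P[:,0]>.38)&(P[:,0]<.45)&(P[:,1]>.11)&(P[:,1]<.19)&(P[:,2]>.15)]
i=np.argsort(P[:,2])[:8];print(P[i].mean(0))"
```

```text
t: 19.23
tool_pos: [0.4101, 0.1499, 0.1771]
tool_rot: [3.047, 0.763, -0.001]
contact_force: [0.2, -0.3, 0.5]
opening: 0.0001
grip_force: 0.0
t: 19.85
tool_pos: [0.4106, 0.1498, 0.1773]
tool_rot: [-2.747, -1.524, 0.001]
contact_force: [-0.1, 0.1, 0.7]
opening: -0.0001
grip_force: 0.0
t: 20.48
tool_pos: [0.4104, 0.1499, 0.1775]
tool_rot: [-2.259, -2.182, 0.001]
contact_force: [-0.3, -0.4, -0.4]
opening: -0.0001
grip_force: 0.0
t 20.48 pos [0.4104 0.1499 0.1775] F [-0.3 -0.4 -0.4] open -0.0001 | turn [-0.001  0.    -0.006] shift [0.0007 0.0136 0.2582]
[0.42618438 0.11541007 0.15284597]
```

```bash

python3 -m pendant '[0,-0.13,0,0,0.0136,0,0, 0,-0.267,0,0,0.0136,0.08,0, 0,-0.267,0,0,0.0136,0.18,0, 0,-0.267,0,0,0.0136,0.28,0, 0,-0.267,0,0,0.0136,0.325,0, 0,-0.267,0,0,0.0136,0.325,0, 0,-0.267,0,0,0.0136,0.325,0]'
python3 - <<'E'
from h import *
from station import optics
goal(*mk(-100,45),.066,-1.8)
s=optics.get_image('side');h=cv2.cvtColor(s["image"],cv2.COLOR_RGB2HSV).astype(int)
m=(h[...,2]<100)&(h[...,1]<110);P=depthpts(s,m)
P=P[(P[:,0]>.39)&(P[:,0]<.44)&(P[:,1]>.13)&(P[:,1]<.20)&(P[:,2]>.1)]
i=np.argsort(P[:,2]);print(len(P),P[i[:15]].round(3).tolist())
E
```

```text
t: 21.4
tool_pos: [0.4153, 0.1501, 0.0815]
tool_rot: [2.185, 2.113, -0.15]
contact_force: [0.3, 0.1, 0.1]
opening: 0.0004
grip_force: 0.0
t 21.4 pos [0.4153 0.1501 0.0815] F [0.3 0.1 0.1] open 0.0004 | turn [ 0.004  0.266 -0.004] shift [ 0.0065 -0.0028  0.0513]
420 [[0.403, 0.158, 0.102], [0.415, 0.169, 0.125], [0.427, 0.163, 0.126], [0.424, 0.165, 0.128], [0.427, 0.162, 0.129], [0.417, 0.169, 0.129], [0.404, 0.166, 0.129], [0.429, 0.163, 0.129], [0.415, 0.171, 0.131], [0.406, 0.168, 0.131], [0.408, 0.165, 0.131], [0.422, 0.169, 0.131], [0.424, 0.166, 0.132], [0.406, 0.166, 0.132], [0.404, 0.167, 0.133]]
```

```bash

python3 -m pendant '[0,0,0,-0.0072,-0.003,0.0448,0, 0,0,0,-0.0053,-0.003,0.058,0, 0,0,0,-0.0035,-0.003,0.0712,0, 0,0,0,-0.0035,-0.003,0.0712,0]'
python3 -c "
from h import *
goal(*mk(-100,41),.066,-1.8);tips(x=.44,dx=.03,zmin=.115)"
```

```text
t: 21.95
tool_pos: [0.413, 0.1458, 0.0588]
tool_rot: [2.185, 2.114, -0.154]
contact_force: [1.5, 0.3, 2.5]
opening: 0.0002
grip_force: 1.2
t 21.95 pos [0.413  0.1458 0.0588] F [1.5 0.3 2.5] open 0.0002 | turn [-0.001  0.267 -0.003] shift [-0.0027  0.0043 -0.0239]
[]
```

```bash

python3 -m pendant '[0,0,0,0.0014,0,0.01,0, 0,0,0,0.0028,0,0.02,0, 0,0,0,0.0028,0,0.02,0]'
python3 - <<'E'
from h import *
from station import optics
s=optics.get_image("side");P=depthpts(s,s["image"].max(2)<60)
P=P[(P[:,0]>.38)&(P[:,0]<.5)&(abs(P[:,1]-.112)<.012)&(P[:,2]>.12)&(P[:,2]<.165)];print(len(P),np.median(P,0))
E
```

```text
t: 22.38
tool_pos: [0.4132, 0.1462, 0.0557]
tool_rot: [2.186, 2.115, -0.155]
contact_force: [-8.2, -0.2, 18.4]
opening: 0.0001
grip_force: 9.1
0 [nan nan nan]
  return _methods._mean(a, axis=axis, dtype=dtype,
  ret = um.true_divide(
```

Force of 18 N means the button is bottomed out. I'll retreat straight up and check the striker.

```bash

python3 -m pendant '[0,0,0,-0.006,0,-0.04,0, 0,0,0,-0.02,0,-0.14,0, 0,0,0,-0.04,0,-0.3,0, 0,0,0,-0.06,0,-0.45,0, 0,0,0,-0.06,0,-0.45,0, 0,0,0,-0.06,0,-0.45,0]'
python3 - <<'E'
from h import *
from station import optics
goal(*mk(-100,41),.2,-1.8)
s=optics.get_image("side");P=depthpts(s,s["image"].max(2)<75)
Q=P[(P[:,0]>.38)&(P[:,0]<.5)&(abs(P[:,1]-.112)<.02)&(P[:,2]>.115)&(P[:,2]<.17)];print("handle",len(Q),np.median(Q,0))
P=depthpts(s,s["image"].max(2)<95)
H=P[(abs(P[:,0]-.513)<.05)&(abs(P[:,1]-.10)<.045)&(P[:,2]>.085)&(P[:,2]<.105)]
print("heel top",len(H),np.percentile(H,[2,50,98],axis=0).round(3))
h=cv2.cvtColor(s["image"],cv2.COLOR_RGB2HSV).astype(int)
k=np.zeros((480,640),bool);k[225:270,290:360]=1
m=(h[...,0]>15)&(h[...,0]<32)&(h[...,1]>120)&k
Q=depthpts(s,m);print("brass",len(Q),np.median(Q,0))
b=cv2.resize(s["image"][205:275,280:380],None,fx=8,fy=8,interpolation=2);cv2.imwrite("pics/end.png",b[...,::-1])
E
```

```text
t: 23.18
tool_pos: [0.4124, 0.1468, 0.188]
tool_rot: [2.186, 2.115, -0.155]
contact_force: [-0.6, 0.1, -0.5]
opening: -0.0001
grip_force: 0.0
t 23.18 pos [0.4124 0.1468 0.188 ] F [-0.6  0.1 -0.5] open -0.0001 | turn [-0.004  0.268 -0.003] shift [-0.0082  0.0063 -0.0393]
handle 63 [0.44383865 0.11558601 0.14719781]
heel top 207 [[0.487 0.084 0.086]
 [0.528 0.123 0.094]
 [0.554 0.137 0.099]]
brass 14 [0.47736728 0.11632211 0.08941976]
```

```bash
python3 -c "
from station import ctrl
print(ctrl.finish_job())"
```

```text
the job is handed in; nothing more can be done
None
```

The job is handed in at 23 s: the striker was cocked, the heel set home on the anvil and stamped, and depth readings put the striker about 20 mm drawn with its die against the heel; after the press I did not look at a picture, re-measure the heel's squareness or check the bystanders.

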